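# Point-and-check of the yellow gas line

### The job

Do the safety point-and-check for the yellow gas line: point down at the top of the yellow-banded cylinder, fingertips over its middle and 1 to 4 cm above it, for two seconds; then point in the same way at the dial of the yellow-ringed gauge for two seconds; then press the blue confirm button all the way down, let it come back up and move clear. Nothing is grasped: do not touch the cylinders, gauges or gauge panel, do not bring the fingers down over the green or red cylinders and gauges (pass high over them or go round), and leave the wrench, jar and tape roll where they lie.

Things in the scene. Friction and masses are not known exactly. Their poses are not given: they have to be found in the camera images.
- cyl_yellow: Loose upright steel sample cylinder, diameter 52, height 120 mm, 0.4 to 0.85 kg, with a wide yellow band round its middle and a yellow disc (diameter 43 mm) as its flat top. Origin: centre of its underside; z up, so its top is 120 mm above the origin. One to point at.
- cyl_green: Loose upright steel sample cylinder, diameter 52, height 120 mm, 0.4 to 0.85 kg, with a wide green band round its middle and a green disc (diameter 43 mm) as its flat top. Origin: centre of its underside; z up, so its top is 120 mm above the origin. Not to be pointed at or touched.
- cyl_red: Loose upright steel sample cylinder, diameter 52, height 120 mm, 0.4 to 0.85 kg, with a wide red band round its middle and a red disc (diameter 43 mm) as its flat top. Origin: centre of its underside; z up, so its top is 120 mm above the origin. Not to be pointed at or touched.
- gauge_yellow: Round pressure gauge lying face up on top of the blue panel: yellow ring (diameter 86 mm, 8 mm high) under a black bezel (diameter 64 mm) with a white dial. Does not move. Origin: centre of its underside, on the panel's top (60 mm above the table); z up, so its dial is 25 mm above the origin. One to point at.
- gauge_green: Round pressure gauge lying face up on top of the blue panel: green ring (diameter 86 mm, 8 mm high) under a black bezel (diameter 64 mm) with a white dial. Does not move. Origin: centre of its underside, on the panel's top (60 mm above the table); z up, so its dial is 25 mm above the origin. Not to be pointed at or touched.
- gauge_red: Round pressure gauge lying face up on top of the blue panel: red ring (diameter 86 mm, 8 mm high) under a black bezel (diameter 64 mm) with a white dial. Does not move. Origin: centre of its underside, on the panel's top (60 mm above the table); z up, so its dial is 25 mm above the origin. Not to be pointed at or touched.
- panel: Fixed blue sheet-metal gauge panel, 120 (x) by 340 (y) by 60 mm high, that carries the three gauges in a row along its y axis, 110 mm apart, with two black regulator knobs (16 mm high, diameter 24 mm) between them. Not to be touched. Origin: centre of its underside.
- confirm_top (a point): Centre of the top face of the blue confirm button (diameter 36 mm), which stands in a black housing on a fixed grey box 90 x 90 x 60 mm; the button is pressed straight down.
- confirm (a joint): Travel of the confirm button, m: 0 up, 0.006 fully down; a spring returns it, fully down takes about 5 N.
- wrench: Loose steel wrench, under 200 mm long, lying flat at the back of the work area; leave alone. Origin: underside of the middle.
- jar: Loose small amber jar with a white lid and label, diameter 50, height 75 mm; leave alone. Origin: centre of its underside.
- tape_roll: Loose orange roll of tape lying flat, outer diameter 60, height 22 mm; leave alone. Origin: centre of its underside.
Not all that is in view belongs to the job. Of the things that look like the part that bears confirm_top, the largest one is meant.

How it is judged:
By the outcome, as a careful person would: the job done as asked, in the order asked, and still so for the second after the job is handed in, with the robot touching nothing.
It also fails if it takes over 58 s, if anything falls off the work surface, if the arm or the gripper's body presses on something with over 40 N, if the wrist force passes 120 N, or if a joint passes its speed limit or range.

### The arm

A 6-joint arm with a two-finger parallel gripper is mounted at the origin on the work surface. World frame = base frame: x ahead of the robot, y to its left, z up, the work surface at z = 0. Lengths are in m, angles in rad, forces in N, time in s.
With the tool pointing down it reaches from about 0.35 to 0.85 m from the base axis. Payload 8.1 kg.
Tool frame: the origin (TCP) lies on the centre line of the jaws, within the pads' length; the fingertips stand 14 mm ahead of it and the grasp point (between the pads) lies 5 mm behind it; z points along the fingers, y is the direction in which the jaws open and shut (so a half turn about z gives the same grasp; the last joint's range is limited). The gripper opens to 93 mm and grips with 3 to 60 N. Pads are 15 mm wide; open, the fingers measure 128 mm over their backs; the gripper's body (75 mm by 188 mm) begins 65 mm behind the grasp point.
Start: joints at [-1.333, 0.13, 1.488, -0, 1.523, -0.085], TCP at [0.19, -0.569, 0.233] pointing down, gripper open.
Joint ranges: [-2.96, 2.96], [-0.89, 2.26], [0.02, 2.5], [-1.34, 4.48], [0, 2.73], [-2.66, 2.66]. Speed limits (rad/s): [2.39, 2.39, 2.79, 3.14, 3.14, 3.14].

### API

Orientations are given as a unit quaternion [w, x, y, z].
In Python, from station import env gives the robot as it stands.
- The arm moves only by the tool apply_moves, never from a script. Its argument "plan" is a list of rows, each an object with "delta_pos": the shift along the tool's x, y, z in m, a list of three; "angular": the turn, a rotation vector about the tool's x, y, z in rad, a list of three; "gripper": the closure, from -1 (fully open) to 1 (shut). In form: [{"delta_pos": [tx, ty, tz], "angular": [rx, ry, rz], "gripper": gripper}, ...]. A call has 1 to 12 rows; each row shifts and turns the pose as measured when the row begins, along the tool's axes as they then stand; what a row does not reach is not made up. A row lasts 1/12 s, in which the tool goes at most 41.7 mm and 7.16 degrees, less where a joint would pass 70% of its speed; a pose out of reach is approached as far as the arm can. A call with a gripper value outside its range is refused whole. The fingers move at their own pace and stop on an object; "newtons" is the grip in N (left out, the last holds). Time passes only in rows, so rows that do not move let the fingers close. It gives the time, the measured TCP pose, the force and the opening at its end, in the units of the state.
- env.state(): the state, without advancing time (a new reading comes with each control period).
- env.get_image(name): name is "scene" or "side" or "wrist"; returns the picture (480x640x3 uint8, blue, green, red); there is no depth.
- env.calibration(name): a dict with "fx", "fy", "cx", "cy" (pixels), "xyz" and "attitude" of the camera in the world. Camera axes: x right, y up, looking along -z (the intrinsics and any distortion apply to the point x, -y, -z); pixel columns grow to the right and rows downward; lengths in m; the calibration is good to about 2 mm. A picture is of the moment at which its call begins: read the wrist's pose just before it. calibration takes no time and is no camera call; for the wrist camera it gives the pose at the moment of the call.
- env.finish_job(): hands the job in, once; it reports no verdict.
The state is a dict: "time_s": time; "joint_pos": joint angles; "dq": joint speeds; "effort": joint torques, N m; "tool_pos": TCP position; "tcp_rot": TCP orientation; "wrist_force": force on the tool from outside, world axes, zero at the start; "torque": the same for the moment, N m; "opening": opening from 0.0 (shut) to 1.0 (fully open).
Only numpy, scipy, OpenCV 4.12 (cv2) and the standard library are available. Lean on these libraries where they do the work, as an engineer would, in place of code of your own. Each camera call takes 0.05 s, during which the arm holds its last target. There are 200 camera calls.

## Working session

There is one attempt and no reset: what is moved stays moved. The work goes in short steps, Python scripts to look and compute and a tool call to move; the robot and the scene stay as the last step left them, time stands still between calls to the robot, and variables do not carry over. Pictures are saved under pics/ and viewed, about 8 in all and at most 12, crops included, and the job is handed in when it is done.

Besides the shell and the picture viewer there is one more tool, called after "Request:" by a JSON object that holds its "name" and its "arguments". apply_moves: Moves the arm, as the interface text tells. Its arguments: {"type":"object","properties":{"plan":{"type":"array","items":{"type":"object","properties":{"delta_pos":{"type":"array","items":{"type":"number"}},"angular":{"type":"array","items":{"type":"number"}},"gripper":{"type":"number"}}}},"newtons":{"type":"number"}},"required":["plan"]}

```bash
mkdir -p pics
python3 - <<'E'
from station import env
import cv2
s=env.state();print(s)
for n in("scene","side","wrist"):
    print(n,env.calibration(n)); cv2.imwrite(f"pics/{n}0.png",env.get_image(n))
E
```

```text
{'time_s': 0.0, 'joint_pos': array([-1.33338864e+00,  1.31170875e-01,  1.48926797e+00,  1.87015652e-05,
        1.52298164e+00, -8.54256697e-02]), 'dq': array([-0.000183  ,  0.00114059,  0.00079767,  0.0004652 , -0.00064106,
       -0.00166338]), 'effort': array([ 5.95956099e-04, -5.59840214e+01, -4.91762853e+01,  7.67099485e-02,
        3.50629888e-02, -1.33769731e-04]), 'tool_pos': array([ 0.19023958, -0.56847765,  0.23158783]), 'tcp_rot': array([-9.11989720e-04,  9.87000251e-01,  1.60716114e-01, -6.00700130e-05]), 'wrist_force': array([ 0.10418734, -0.0743069 ,  0.58583293]), 'torque': array([-0.02104632, -0.02270054,  0.03299655]), 'opening': 0.9986005278445339}
scene {'fx': 456.84912746884515, 'fy': 456.84912746884515, 'cx': 316.4175772399121, 'cy': 240.72306771658202, 'xyz': array([1.26974295, 0.06304436, 0.54100048]), 'attitude': array([0.58556745, 0.33349826, 0.35219656, 0.64949769])}
side {'fx': 538.1003370911026, 'fy': 538.1003370911026, 'cx': 319.6479598351447, 'cy': 245.46543560856642, 'xyz': array([0.19537937, 0.95381023, 0.67649327]), 'attitude': array([-0.14931083, -0.08498602,  0.48933544,  0.85500555])}
wrist {'fx': 389.4792340331153, 'fy': 389.4792340331153, 'cx': 316.8171625305371, 'cy': 233.6505929031497, 'xyz': array([ 0.25977602, -0.54548754,  0.38405684]), 'attitude': array([ 0.8042579 , -0.1090381 ,  0.07933402, -0.57877979])}
```

View pics/scene0.png

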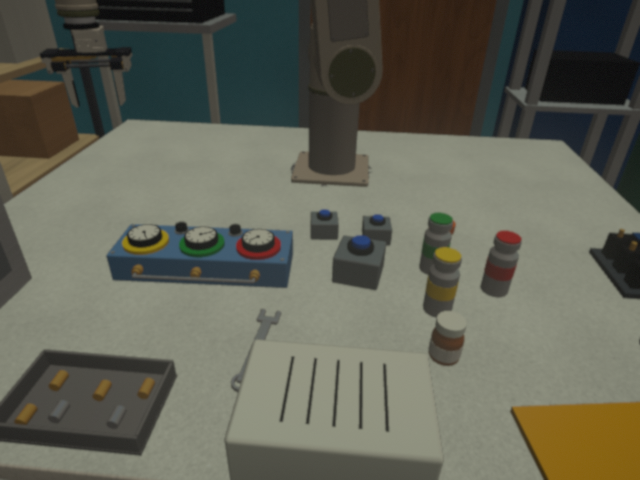

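View pics/side0.png

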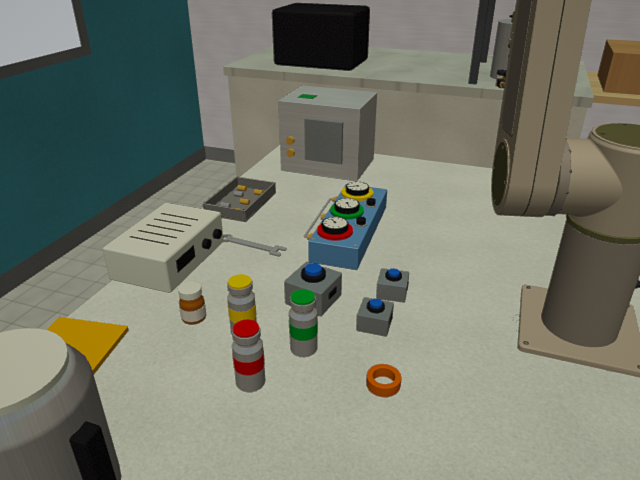

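The scene view shows the yellow cylinder's top at (447,258), with green at (440,220) and red at (507,240). The yellow gauge is at (145,232), and the large confirm button is at (361,243), with two smaller decoys at (325,214) and (377,220). In the side view the same targets are at (240,283), (357,190) and (313,270), with the decoys at (394,273) and (375,304). The largest box is the one meant.

```bash
cat > h.py <<'E'
import numpy as np, cv2
from scipy.spatial.transform import Rotation as R
def ray(c,u,v):
    w,x,y,z=c["attitude"]
    d=R.from_quat([x,y,z,w]).apply([(u-c["cx"])/c["fx"],-(v-c["cy"])/c["fy"],-1]);return np.array(c["xyz"]),d/np.linalg.norm(d)
def plane(c,u,v,h):
    o,d=ray(c,u,v);return o+d*(h-o[2])/d[2]
def tri(a,b):
    A=np.zeros((3,3));y=np.zeros(3);M=[]
    for o,d in(a,b):
        P=np.eye(3)-np.outer(d,d);A+=P;y+=P@o;M.append((P,o))
    x=np.linalg.solve(A,y);return x,[float(np.linalg.norm(P@(x-o))) for P,o in M]
def blobs(img,lo,hi,amin=25):
    m=cv2.inRange(cv2.cvtColor(img,cv2.COLOR_BGR2HSV),lo,hi)
    n,l,s,c=cv2.connectedComponentsWithStats(m)
    return [(c[i].round(1).tolist(),s[i].tolist()) for i in range(1,n) if s[i,4]>=amin]
E
python3 - <<'E'
from h import *; from station import env
C={n:env.calibration(n) for n in("scene","side")}
col={"yellow":((22,120,90),(34,255,255)),"green":((45,120,50),(75,255,255)),"red":((0,160,90),(6,255,255)),"blue":((108,170,40),(125,255,255)),"red2":((174,150,60),(180,255,255))}
for n in C:
    im=cv2.imread(f"pics/{n}0.png")
    for k,(a,b) in col.items():
        for c,s in blobs(im,a,b):
            u,v=s[0]+s[2]/2-.5,s[1]+s[3]/2-.5
            print(n,k,"bboxc",u,v,"wh",s[2:4],"A",s[4],*[f"z{h}:{plane(C[n],u,v,h)[:2].round(3)}" for h in(.12,.068,.08)])
a=cv2.imread("pics/scene0.png")[190:320,290:540];b=cv2.imread("pics/side0.png")[250:380,200:450]
cv2.imwrite("pics/crop.png",cv2.resize(np.vstack([a,b]),None,fx=2.3,fy=2.3,interpolation=2))
E
```

```text
scene yellow bboxc 144.5 242.0 wh [46, 23] A 377 z0.12:[ 0.638 -0.281] z0.068:[ 0.56  -0.324] z0.08:[ 0.578 -0.314]
scene yellow bboxc 447.5 254.5 wh [26, 16] A 313 z0.12:[0.613 0.232] z0.068:[0.532 0.253] z0.08:[0.551 0.248]
scene yellow bboxc 450.0 292.5 wh [13, 14] A 115 z0.12:[0.717 0.22 ] z0.068:[0.649 0.24 ] z0.08:[0.665 0.235]
scene green bboxc 440.5 218.0 wh [20, 9] A 137 z0.12:[0.486 0.238] z0.068:[0.389 0.26 ] z0.08:[0.411 0.255]
scene green bboxc 201.5 245.0 wh [44, 23] A 363 z0.12:[ 0.635 -0.183] z0.068:[ 0.557 -0.213] z0.08:[ 0.575 -0.206]
scene red bboxc 508.5 237.0 wh [22, 11] A 175 z0.12:[0.542 0.351] z0.068:[0.452 0.386] z0.08:[0.473 0.378]
scene red bboxc 258.0 247.0 wh [43, 19] A 266 z0.12:[ 0.63  -0.087] z0.068:[ 0.551 -0.105] z0.08:[ 0.569 -0.101]
side yellow bboxc 356.5 193.5 wh [32, 14] A 181 z0.12:[ 0.516 -0.204] z0.068:[ 0.546 -0.312] z0.08:[ 0.539 -0.287]
side yellow bboxc 239.0 281.0 wh [23, 15] A 278 z0.12:[0.611 0.234] z0.068:[0.65  0.167] z0.08:[0.641 0.182]
side yellow bboxc 241.5 312.5 wh [28, 20] A 283 z0.12:[0.564 0.317] z0.068:[0.598 0.257] z0.08:[0
[... 183 characters left out ...]
95] z0.068:[ 1.018 -1.177] z0.08:[ 1.002 -1.135]
side green bboxc 346.5 211.0 wh [34, 15] A 203 z0.12:[ 0.51  -0.105] z0.068:[ 0.54  -0.204] z0.08:[ 0.533 -0.181]
side green bboxc 302.5 296.5 wh [24, 16] A 306 z0.12:[0.484 0.239] z0.068:[0.511 0.173] z0.08:[0.505 0.188]
side green bboxc 303.0 331.0 wh [27, 19] A 323 z0.12:[0.449 0.327] z0.068:[0.473 0.268] z0.08:[0.467 0.282]
side red bboxc 334.0 231.5 wh [35, 16] A 212 z0.12:[ 0.507 -0.003] z0.068:[ 0.536 -0.093] z0.08:[ 0.529 -0.072]
side red bboxc 245.5 328.5 wh [26, 18] A 373 z0.12:[0.539 0.353] z0.068:[0.571 0.296] z0.08:[0.563 0.309]
side red bboxc 247.0 365.0 wh [29, 19] A 335 z0.12:[0.498 0.428] z0.068:[0.527 0.379] z0.08:[0.52 0.39]
```

View pics/crop.png

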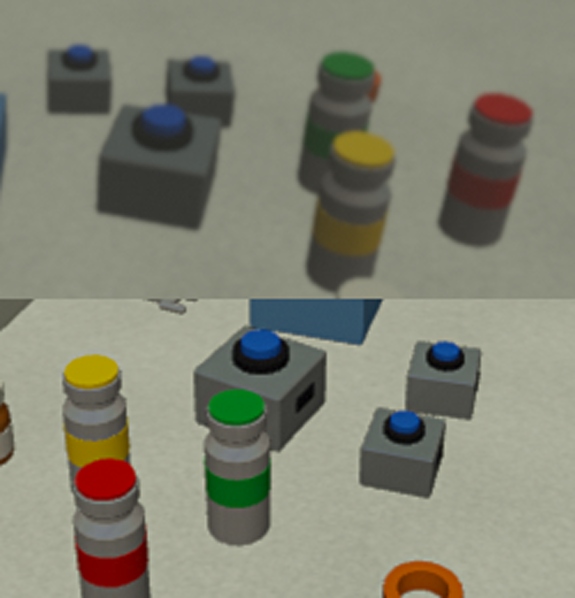

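The crop confirms it: yellow lies in front of green, red is off to one side, and the large grey box carries the button meant. Both views put cyl_yellow at (0.612, 0.233). Next I'll triangulate the dial and the button top.

Run:
```python
from h import *; from station import env
C={n:env.calibration(n) for n in("scene","side")}
B=dict(scene=(340,230,390,262),side=(296,258,334,292)); D=dict(scene=(120,218,172,250),side=(338,178,378,200))
W=[]
for n in C:
    im=cv2.imread(f"pics/{n}0.png")
    for name,bx,lo,hi in(("button",B[n],(100,110,40),(130,255,255)),("dial",D[n],(0,0,100),(180,90,255))):
        x0,y0,x1,y1=bx
        m=cv2.inRange(cv2.cvtColor(im[y0:y1,x0:x1],cv2.COLOR_BGR2HSV),lo,hi)
        if name=="dial": # white inside the black bezel: nearest component to the box centre
            k,l,s,c=cv2.connectedComponentsWithStats(m)
            for i in range(1,k): 
                if s[i,4]>15: print(n,name,(c[i]+[x0,y0]).round(1),s[i])
        else:
            k,l,s,c=cv2.connectedComponentsWithStats(m)
            for i in range(1,k):
                if s[i,4]>15: print(n,name,(c[i]+[x0,y0]).round(1),s[i], (s[i,:2]+[x0,y0]))
    W.append(cv2.resize(im[y0-4:y1+4,x0-4:x1+4],(400,300),interpolation=0))
    x0,y0,x1,y1=B[n];W.append(cv2.resize(im[y0:y1,x0:x1],(400,300),interpolation=0))
cv2.imwrite("pics/crop2.png",np.vstack([np.hstack(W[:2]),np.hstack(W[2:])]))
```

```text
scene button [361.3 241.1] [ 12   6  18  12 163] [352 236]
scene dial [142.4 226.8] [  0   0  52  29 842]
scene dial [166.3 232. ] [42 10  8  9 21]
side button [316.8 265.7] [  8   0  30  19 346] [304 258]
side dial [356.9 183.4] [  0   0  40  18 443]
side dial [345.8 198.3] [ 2 17 15  5 27]
```

View pics/crop2.png

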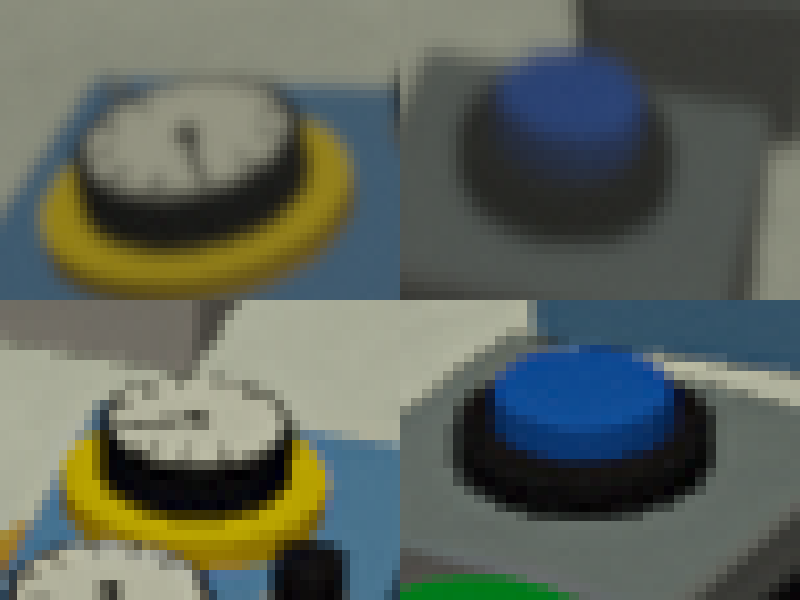

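The dial centres are at scene (144.0,231.8) and side (357.3,185.2). The button-top centres are at scene (360.8,239.6) and side (313.1,267.5).

Run:
```python
from h import *; from station import env
a,b=env.calibration("scene"),env.calibration("side")
for n,p,q,h in(("dial",(144,231.8),(357.3,185.2),.085),("button",(360.8,239.6),(313.1,267.5),.08),("cyl",(447.3,258-1.5),(239,283),.12),("cylbb",(447.5,254.5),(239,281),.12)):
    print(n,tri(ray(a,*p),ray(b,*q)),plane(a,*p,h),plane(b,*q,h))
s=env.state();q=s["tcp_rot"];print(s["time_s"],R.from_quat([*q[1:],q[0]]).as_matrix().round(3))
```

```text
dial (array([ 0.54871159, -0.3269365 ,  0.08460435]), [0.0007462945963320404, 0.0007462945963321544]) [ 0.55053355 -0.32571803  0.085     ] [ 0.5486398  -0.32778381  0.085     ]
button (array([0.52035946, 0.08885502, 0.08119262]), [0.0002027899447537167, 0.00020278994475362414]) [0.51872188 0.08903959 0.08      ] [0.52099705 0.08680159 0.08      ]
cyl (array([0.61185973, 0.23310166, 0.11494001]), [0.00012467793264546293, 0.00012467793264544125]) [0.61951295 0.2310218  0.12      ] [0.60812311 0.23976227 0.12      ]
cylbb (array([0.61182345, 0.23267233, 0.1190296 ]), [2.0079789492645354e-05, 2.007978949268428e-05]) [0.61331022 0.23227253 0.12      ] [0.611101   0.23395483 0.12      ]
0.15 [[ 0.948  0.317 -0.   ]
 [ 0.317 -0.948  0.001]
 [ 0.    -0.001 -1.   ]]
```

The checks agree: the dial triangulates to z 0.0846 (expected 0.085), the cylinder top to 0.119 (expected 0.120), and the button top to 0.081. I'll close the jaws, rise and head for the cylinder.

Request:
{"name": "apply_moves", "arguments": {"plan": [{"delta_pos":[0,0,-0.02],"angular":[0,0,0],"gripper":1},{"delta_pos":[0.01,-0.01,-0.03],"angular":[0,0,0],"gripper":1},{"delta_pos":[0.02,-0.02,-0.02],"angular":[0,0,0],"gripper":1},{"delta_pos":[0.027,-0.026,0],"angular":[0,0,0],"gripper":1},{"delta_pos":[0.027,-0.026,0],"angular":[0,0,0],"gripper":1},{"delta_pos":[0.027,-0.026,0],"angular":[0,0,0],"gripper":1},{"delta_pos":[0.027,-0.026,0],"angular":[0,0,0],"gripper":1},{"delta_pos":[0.027,-0.026,0],"angular":[0,0,0],"gripper":1},{"delta_pos":[0.027,-0.026,0],"angular":[0,0,0],"gripper":1},{"delta_pos":[0.027,-0.026,0],"angular":[0,0,0],"gripper":1},{"delta_pos":[0.027,-0.026,0],"angular":[0,0,0],"gripper":1},{"delta_pos":[0.027,-0.026,0],"angular":[0,0,0],"gripper":1}]}}

```text
time_s: 1.15
tool_pos: [0.3671, -0.2214, 0.3012]
tcp_rot: [-0.004, 0.988, 0.155, -0.001]
wrist_force: [0.5, 0.4, 0.5]
opening: 0.189
```

```bash
cat >> h.py <<'E'
def togo(target):
    from station import env
    s=env.state();q=s["tcp_rot"];r=R.from_quat([*q[1:],q[0]])
    print("t",round(s["time_s"],2),"tcp",s["tool_pos"].round(4),"F",s["wrist_force"].round(1),"open",round(s["opening"],3),"tool z",r.as_matrix()[:,2].round(4))
    print("tool togo",r.inv().apply(np.array(target)-s["tool_pos"]).round(4))
E
python3 -c "
from h import *; from station import env
togo([.612,.233,.25])
b=env.calibration('side')
for p in((282,150),(340,175),(372,165)): print(plane(b,*p,0).round(3))"
```

```text
t 1.15 tcp [ 0.3671 -0.2214  0.3012] F [0.5 0.4 0.5] open 0.189 tool z [-0.0024  0.0086 -1.    ]
tool togo [ 0.3719 -0.3574  0.0545]
[ 0.937 -0.714  0.   ]
[ 0.674 -0.57   0.   ]
[ 0.6   -0.686  0.   ]
```

Request:
{"name": "apply_moves", "arguments": {"plan": [{"delta_pos":[0.027,-0.026,0],"angular":[0,0,0],"gripper":1},{"delta_pos":[0.027,-0.026,0],"angular":[0,0,0],"gripper":1},{"delta_pos":[0.027,-0.026,0],"angular":[0,0,0],"gripper":1},{"delta_pos":[0.027,-0.026,0],"angular":[0,0,0],"gripper":1},{"delta_pos":[0.027,-0.026,0],"angular":[0,0,0],"gripper":1},{"delta_pos":[0.027,-0.026,0],"angular":[0,0,0],"gripper":1},{"delta_pos":[0.027,-0.026,0],"angular":[0,0,0],"gripper":1},{"delta_pos":[0.027,-0.026,0],"angular":[0,0,0],"gripper":1},{"delta_pos":[0.027,-0.026,0],"angular":[0,0,0],"gripper":1},{"delta_pos":[0.027,-0.026,0],"angular":[0,0,0],"gripper":1},{"delta_pos":[0.02,-0.02,0],"angular":[0,0,0],"gripper":1},{"delta_pos":[0.01,-0.01,0],"angular":[0,0,0],"gripper":1}]}}

```text
time_s: 2.15
tool_pos: [0.5689, 0.1727, 0.3013]
tcp_rot: [-0.004, 0.988, 0.157, -0.001]
wrist_force: [0.1, -0.2, 0.1]
opening: 0.003
```

Run:
```python
from h import *; from station import env
togo([.612,.233,.25])
c=env.calibration("wrist");im=env.get_image("wrist");cv2.imwrite("pics/w1.png",im)
for cc,s in blobs(im,(22,120,90),(34,255,255),200): print(cc,s,plane(c,*cc,.12).round(4))
```

```text
t 2.15 tcp [0.5689 0.1727 0.3013] F [ 0.1 -0.2  0.1] open 0.003 tool z [-0.0028  0.0084 -1.    ]
tool togo [ 0.0596 -0.0436  0.0517]
[268.0, 142.8] [243, 117, 51, 53, 2145] [0.6123 0.2313 0.12  ]
```

View pics/w1.png

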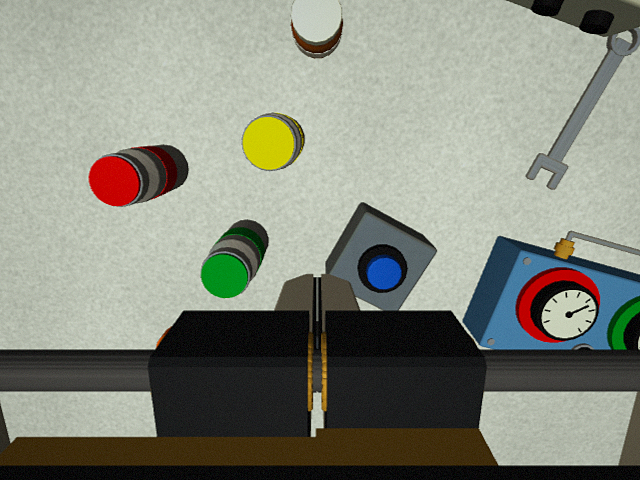

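The wrist view shows the yellow top at (268,143), which gives (0.612, 0.231), in agreement with the other cameras. I'll move over it and then down.

Request:
{"name": "apply_moves", "arguments": {"plan": [{"delta_pos":[0.02,-0.015,0],"angular":[0,0,0],"gripper":1},{"delta_pos":[0.025,-0.018,0],"angular":[0,0,0],"gripper":1},{"delta_pos":[0.014,-0.01,0],"angular":[0,0,0],"gripper":1},{"delta_pos":[0,0,0.01],"angular":[0,0,0],"gripper":1},{"delta_pos":[0,0,0.02],"angular":[0,0,0],"gripper":1},{"delta_pos":[0,0,0.02],"angular":[0,0,0],"gripper":1},{"delta_pos":[0,0,0.02],"angular":[0,0,0],"gripper":1},{"delta_pos":[0,0,0.01],"angular":[0,0,0],"gripper":1},{"delta_pos":[0,0,0.01],"angular":[0,0,0],"gripper":1},{"delta_pos":[0,0,0],"angular":[0,0,0],"gripper":1}]}}

```text
time_s: 3.03
tool_pos: [0.6089, 0.2333, 0.2006]
tcp_rot: [-0.003, 0.987, 0.158, -0.005]
wrist_force: [-0.4, -0.3, -0.8]
opening: 0.006
```

Run:
```python
from h import *; from station import env
togo([.612,.232,.158])
# earlier wrist picture: the pose then was the same as tcp at t=2.15, so use a new one
c=env.calibration("wrist");im=env.get_image("wrist")
for k,lo,hi,h in(("y",(22,120,90),(34,255,255),.12),("b",(108,170,40),(125,255,255),.081)):
    for cc,s in blobs(im,lo,hi,200): print(k,cc,s,plane(c,*cc,h).round(4))
```

```text
t 3.03 tcp [0.6089 0.2333 0.2006] F [-0.4 -0.3 -0.8] open 0.006 tool z [-0.0113  0.0049 -0.9999]
tool togo [0.0029 0.0025 0.0426]
y [316.3, 192.8] [288, 182, 69, 35, 275] [0.6405 0.2447 0.12  ]
y [322.5, 241.5] [289, 208, 69, 67, 3587] [0.6125 0.2314 0.12  ]
```

Request:
{"name": "apply_moves", "arguments": {"plan": [{"delta_pos":[0.002,0.001,0.01],"angular":[0,0,0],"gripper":1},{"delta_pos":[0.001,0.001,0.015],"angular":[0,0,0],"gripper":1},{"delta_pos":[0,0,0.01],"angular":[0,0,0],"gripper":1},{"delta_pos":[0,0,0.006],"angular":[0,0,0],"gripper":1},{"delta_pos":[0,0,0],"angular":[0,0,0],"gripper":1},{"delta_pos":[0,0,0],"angular":[0,0,0],"gripper":1}]}}

```text
time_s: 3.58
tool_pos: [0.615, 0.2323, 0.1609]
tcp_rot: [-0.004, 0.987, 0.158, -0.001]
wrist_force: [0.0, 0.2, 0.7]
opening: 0.007
```

Run:
```python
from h import *; from station import env
togo([.612,.232,.158])
cv2.imwrite("pics/s1.png",env.get_image("side")[180:400,180:480])
```

```text
t 3.58 tcp [0.615  0.2323 0.1609] F [0.  0.2 0.7] open 0.007 tool z [-0.004   0.0068 -1.    ]
tool togo [-0.003  -0.0006  0.0029]
```

View pics/s1.png

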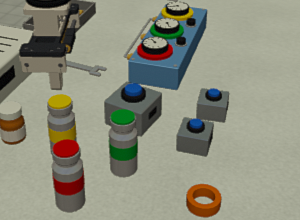

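The fingertip is at full-picture (237,270), just above the yellow top at (240,282). I'll trim the position by 3 mm and hold.

Request:
{"name": "apply_moves", "arguments": {"plan": [{"delta_pos":[-0.003,-0.001,0.003],"angular":[0,0,0],"gripper":1},{"delta_pos":[0,0,0],"angular":[0,0,0],"gripper":1},{"delta_pos":[0,0,0],"angular":[0,0,0],"gripper":1},{"delta_pos":[0,0,0],"angular":[0,0,0],"gripper":1},{"delta_pos":[0,0,0],"angular":[0,0,0],"gripper":1},{"delta_pos":[0,0,0],"angular":[0,0,0],"gripper":1},{"delta_pos":[0,0,0],"angular":[0,0,0],"gripper":1},{"delta_pos":[0,0,0],"angular":[0,0,0],"gripper":1},{"delta_pos":[0,0,0],"angular":[0,0,0],"gripper":1},{"delta_pos":[0,0,0],"angular":[0,0,0],"gripper":1},{"delta_pos":[0,0,0],"angular":[0,0,0],"gripper":1},{"delta_pos":[0,0,0],"angular":[0,0,0],"gripper":1}]}}

```text
time_s: 4.63
tool_pos: [0.6129, 0.2331, 0.1607]
tcp_rot: [-0.004, 0.987, 0.158, 0.001]
wrist_force: [-0.1, -0.1, -0.2]
opening: 0.006
```

Request:
{"name": "apply_moves", "arguments": {"plan": [{"delta_pos":[0,0,0],"angular":[0,0,0],"gripper":1},{"delta_pos":[0,0,0],"angular":[0,0,0],"gripper":1},{"delta_pos":[0,0,0],"angular":[0,0,0],"gripper":1},{"delta_pos":[0,0,0],"angular":[0,0,0],"gripper":1},{"delta_pos":[0,0,0],"angular":[0,0,0],"gripper":1},{"delta_pos":[0,0,0],"angular":[0,0,0],"gripper":1},{"delta_pos":[0,0,0],"angular":[0,0,0],"gripper":1},{"delta_pos":[0,0,0],"angular":[0,0,0],"gripper":1},{"delta_pos":[0,0,0],"angular":[0,0,0],"gripper":1},{"delta_pos":[0,0,0],"angular":[0,0,0],"gripper":1},{"delta_pos":[0,0,0],"angular":[0,0,0],"gripper":1},{"delta_pos":[0,0,0],"angular":[0,0,0],"gripper":1}]}}

```text
time_s: 5.63
tool_pos: [0.6128, 0.2331, 0.1605]
tcp_rot: [-0.004, 0.987, 0.158, 0.001]
wrist_force: [0.6, -0.4, 0.1]
opening: 0.004
```

Request:
{"name": "apply_moves", "arguments": {"plan": [{"delta_pos":[0,0,0],"angular":[0,0,0],"gripper":1},{"delta_pos":[0,0,0],"angular":[0,0,0],"gripper":1},{"delta_pos":[0,0,0],"angular":[0,0,0],"gripper":1},{"delta_pos":[0,0,0],"angular":[0,0,0],"gripper":1},{"delta_pos":[0,0,0],"angular":[0,0,0],"gripper":1},{"delta_pos":[0,0,0],"angular":[0,0,0],"gripper":1}]}}

```text
time_s: 6.13
tool_pos: [0.6128, 0.2331, 0.1605]
tcp_rot: [-0.004, 0.987, 0.158, 0.001]
wrist_force: [0.0, -0.9, -0.0]
opening: 0.009
```

```bash
python3 -c "
from h import *
togo([.612,.232,.158]);togo([.549,-.327,.25])"
```

```text
t 6.13 tcp [0.6128 0.2331 0.1605] F [ 0.  -0.9 -0. ] open 0.009 tool z [-1.e-04  8.e-03 -1.e+00]
tool togo [-0.0011  0.0008  0.0025]
t 6.13 tcp [0.6128 0.2331 0.1605] F [ 0.  -0.9 -0. ] open 0.009 tool z [-1.e-04  8.e-03 -1.e+00]
tool togo [-0.2351  0.5115 -0.0939]
```

Held for over 2.5 s with the tip about 26 mm above the top. Now I'll go up high and across to the yellow gauge.

Request:
{"name": "apply_moves", "arguments": {"plan": [{"delta_pos":[0,0,-0.02],"angular":[0,0,0],"gripper":1},{"delta_pos":[0,0,-0.03],"angular":[0,0,0],"gripper":1},{"delta_pos":[0,0,-0.03],"angular":[0,0,0],"gripper":1},{"delta_pos":[0,0,-0.03],"angular":[0,0,0],"gripper":1},{"delta_pos":[0,0,-0.03],"angular":[0,0,0],"gripper":1},{"delta_pos":[-0.003,0.006,-0.02],"angular":[0,0,0],"gripper":1},{"delta_pos":[-0.01,0.022,-0.01],"angular":[0,0,0],"gripper":1},{"delta_pos":[-0.015,0.032,0],"angular":[0,0,0],"gripper":1},{"delta_pos":[-0.015,0.032,0],"angular":[0,0,0],"gripper":1},{"delta_pos":[-0.015,0.032,0],"angular":[0,0,0],"gripper":1},{"delta_pos":[-0.015,0.032,0],"angular":[0,0,0],"gripper":1},{"delta_pos":[-0.015,0.032,0],"angular":[0,0,0],"gripper":1}]}}

```text
time_s: 7.13
tool_pos: [0.5863, 0.0256, 0.3363]
tcp_rot: [-0.004, 0.986, 0.164, 0.0]
wrist_force: [0.8, -1.1, -0.1]
opening: 0.006
```

Request:
{"name": "apply_moves", "arguments": {"plan": [{"delta_pos":[-0.015,0.032,0],"angular":[0,0,0],"gripper":1},{"delta_pos":[-0.015,0.032,0],"angular":[0,0,0],"gripper":1},{"delta_pos":[-0.015,0.032,0],"angular":[0,0,0],"gripper":1},{"delta_pos":[-0.015,0.032,0],"angular":[0,0,0],"gripper":1},{"delta_pos":[-0.015,0.032,0],"angular":[0,0,0],"gripper":1},{"delta_pos":[-0.015,0.032,0],"angular":[0,0,0],"gripper":1},{"delta_pos":[-0.015,0.032,0],"angular":[0,0,0],"gripper":1},{"delta_pos":[-0.01,0.022,0],"angular":[0,0,0],"gripper":1},{"delta_pos":[-0.005,0.01,0],"angular":[0,0,0],"gripper":1},{"delta_pos":[0,0,0],"angular":[0,0,0],"gripper":1}]}}

```text
time_s: 7.97
tool_pos: [0.5495, -0.2757, 0.3354]
tcp_rot: [-0.003, 0.987, 0.161, 0.001]
wrist_force: [0.5, 0.6, 0.5]
opening: 0.003
```

Run:
```python
from h import *; from station import env
togo([.549,-.327,.124])
c=env.calibration("wrist");im=env.get_image("wrist");cv2.imwrite("pics/w2.png",im)
for cc,s in blobs(im,(22,120,90),(34,255,255),200): print(cc,s,plane(c,s[0]+s[2]/2,s[1]+s[3]/2,.068).round(4))
```

```text
t 7.97 tcp [ 0.5495 -0.2757  0.3354] F [0.5 0.6 0.5] open 0.003 tool z [ 0.0019  0.0055 -1.    ]
tool togo [-0.0175  0.0495  0.2111]
[361.7, 206.4] [325, 172, 78, 77, 1921] [ 0.5507 -0.3288  0.068 ]
```

View pics/w2.png

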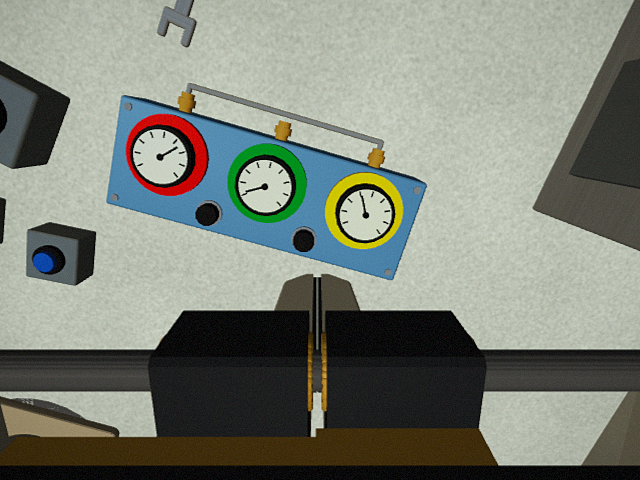

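The yellow gauge's dial is at (365,212), and its ring gives (0.551, -0.329), which agrees with the triangulated point. I'll move over it and then down.

Request:
{"name": "apply_moves", "arguments": {"plan": [{"delta_pos":[-0.005,0.015,0],"angular":[0,0,0],"gripper":1},{"delta_pos":[-0.007,0.02,0],"angular":[0,0,0],"gripper":1},{"delta_pos":[-0.005,0.015,0],"angular":[0,0,0],"gripper":1},{"delta_pos":[0,0,0.015],"angular":[0,0,0],"gripper":1},{"delta_pos":[0,0,0.025],"angular":[0,0,0],"gripper":1},{"delta_pos":[0,0,0.025],"angular":[0,0,0],"gripper":1},{"delta_pos":[0,0,0.025],"angular":[0,0,0],"gripper":1},{"delta_pos":[0,0,0.025],"angular":[0,0,0],"gripper":1},{"delta_pos":[0,0,0.025],"angular":[0,0,0],"gripper":1},{"delta_pos":[0,0,0.01],"angular":[0,0,0],"gripper":1},{"delta_pos":[0,0,0],"angular":[0,0,0],"gripper":1}]}}

```text
time_s: 8.93
tool_pos: [0.5596, -0.3151, 0.1846]
tcp_rot: [-0.001, 0.985, 0.171, 0.006]
wrist_force: [1.0, 0.2, 0.2]
opening: 0.009
```

```bash
python3 -c "
from h import *
togo([.550,-.328,.124])"
```

```text
t 8.93 tcp [ 0.5596 -0.3151  0.1846] F [1.  0.2 0.2] open 0.009 tool z [ 0.0112  0.0045 -0.9999]
tool togo [-0.0141  0.0089  0.0604]
```

Request:
{"name": "apply_moves", "arguments": {"plan": [{"delta_pos":[-0.006,0.004,0.005],"angular":[0,-0.01,0],"gripper":1},{"delta_pos":[-0.006,0.004,0.01],"angular":[0,0,0],"gripper":1},{"delta_pos":[-0.002,0.001,0.015],"angular":[0,0,0],"gripper":1},{"delta_pos":[0,0,0.015],"angular":[0,0,0],"gripper":1},{"delta_pos":[0,0,0.01],"angular":[0,0,0],"gripper":1},{"delta_pos":[0,0,0.004],"angular":[0,0,0],"gripper":1},{"delta_pos":[0,0,0],"angular":[0,0,0],"gripper":1},{"delta_pos":[0,0,0],"angular":[0,0,0],"gripper":1}]}}

```text
time_s: 9.6
tool_pos: [0.553, -0.3325, 0.1314]
tcp_rot: [0.005, 0.985, 0.172, 0.005]
wrist_force: [0.4, -0.8, -0.0]
opening: 0.002
```

```bash
python3 -c "
from h import *
togo([.550,-.328,.124])"
```

```text
t 9.6 tcp [ 0.553  -0.3325  0.1314] F [ 0.4 -0.8 -0. ] open 0.002 tool z [ 0.0107 -0.0073 -0.9999]
tool togo [-0.0014 -0.0054  0.0073]
```

Request:
{"name": "apply_moves", "arguments": {"plan": [{"delta_pos":[-0.001,-0.004,0.007],"angular":[0.01,-0.008,0],"gripper":1},{"delta_pos":[0,0,0],"angular":[0,0,0],"gripper":1},{"delta_pos":[0,0,0],"angular":[0,0,0],"gripper":1}]}}

```text
time_s: 9.85
tool_pos: [0.5517, -0.3299, 0.1264]
tcp_rot: [0.001, 0.985, 0.172, 0.001]
wrist_force: [-0.2, 0.1, 0.4]
opening: 0.002
```

Run:
```python
from h import *; from station import env
togo([.550,-.328,.124])
a=env.get_image("side")[120:270,280:480]; b=env.get_image("scene")[150:300,60:260]
cv2.imwrite("pics/g1.png",cv2.resize(np.hstack([a,b]),None,fx=2,fy=2))
```

```text
t 9.85 tcp [ 0.5517 -0.3299  0.1264] F [-0.2  0.1  0.4] open 0.002 tool z [ 0.0017 -0.0021 -1.    ]
tool togo [-0.001  -0.0023  0.0024]
```

View pics/g1.png

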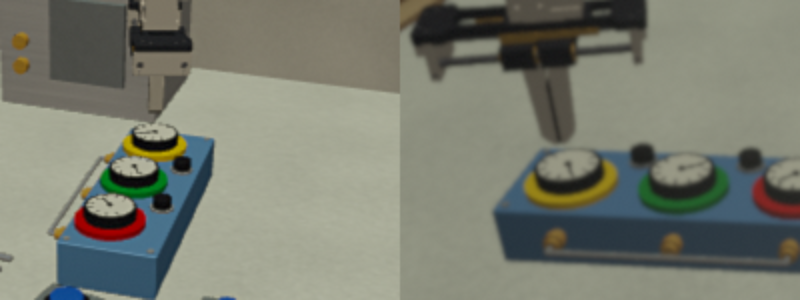

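Both views show the closed fingertips just above the yellow dial: tip at crop (155,112) over (157,137) in the side view, and (557,140) over (570,168) in the scene view. Holding.

Request:
{"name": "apply_moves", "arguments": {"plan": [{"delta_pos":[0,-0.001,0.002],"angular":[0,0,0],"gripper":1},{"delta_pos":[0,0,0],"angular":[0,0,0],"gripper":1},{"delta_pos":[0,0,0],"angular":[0,0,0],"gripper":1},{"delta_pos":[0,0,0],"angular":[0,0,0],"gripper":1},{"delta_pos":[0,0,0],"angular":[0,0,0],"gripper":1},{"delta_pos":[0,0,0],"angular":[0,0,0],"gripper":1},{"delta_pos":[0,0,0],"angular":[0,0,0],"gripper":1},{"delta_pos":[0,0,0],"angular":[0,0,0],"gripper":1},{"delta_pos":[0,0,0],"angular":[0,0,0],"gripper":1},{"delta_pos":[0,0,0],"angular":[0,0,0],"gripper":1},{"delta_pos":[0,0,0],"angular":[0,0,0],"gripper":1},{"delta_pos":[0,0,0],"angular":[0,0,0],"gripper":1}]}}

```text
time_s: 10.95
tool_pos: [0.5517, -0.3288, 0.1249]
tcp_rot: [0.002, 0.985, 0.172, 0.001]
wrist_force: [-0.3, 0.4, 0.2]
opening: 0.003
```

Request:
{"name": "apply_moves", "arguments": {"plan": [{"delta_pos":[0,0,0],"angular":[0,0,0],"gripper":1},{"delta_pos":[0,0,0],"angular":[0,0,0],"gripper":1},{"delta_pos":[0,0,0],"angular":[0,0,0],"gripper":1},{"delta_pos":[0,0,0],"angular":[0,0,0],"gripper":1},{"delta_pos":[0,0,0],"angular":[0,0,0],"gripper":1},{"delta_pos":[0,0,0],"angular":[0,0,0],"gripper":1},{"delta_pos":[0,0,0],"angular":[0,0,0],"gripper":1},{"delta_pos":[0,0,0],"angular":[0,0,0],"gripper":1},{"delta_pos":[0,0,0],"angular":[0,0,0],"gripper":1},{"delta_pos":[0,0,0],"angular":[0,0,0],"gripper":1},{"delta_pos":[0,0,0],"angular":[0,0,0],"gripper":1},{"delta_pos":[0,0,0],"angular":[0,0,0],"gripper":1}]}}

```text
time_s: 11.95
tool_pos: [0.5516, -0.3288, 0.1249]
tcp_rot: [0.002, 0.985, 0.172, 0.001]
wrist_force: [0.2, -0.7, 0.2]
opening: 0.004
```

Request:
{"name": "apply_moves", "arguments": {"plan": [{"delta_pos":[0,0,0],"angular":[0,0,0],"gripper":1},{"delta_pos":[0,0,0],"angular":[0,0,0],"gripper":1},{"delta_pos":[0,0,0],"angular":[0,0,0],"gripper":1},{"delta_pos":[0,0,0],"angular":[0,0,0],"gripper":1},{"delta_pos":[0,0,0],"angular":[0,0,0],"gripper":1},{"delta_pos":[0,0,0],"angular":[0,0,0],"gripper":1}]}}

```text
time_s: 12.45
tool_pos: [0.5516, -0.3288, 0.1249]
tcp_rot: [0.001, 0.985, 0.172, 0.001]
wrist_force: [-0.0, -1.7, -0.6]
opening: 0.008
```

```bash
python3 -c "
from h import *
togo([.550,-.328,.124]);togo([.520,.089,.32])"
```

```text
t 12.45 tcp [ 0.5516 -0.3288  0.1249] F [-0.  -1.7 -0.6] open 0.008 tool z [ 0.0025 -0.0026 -1.    ]
tool togo [-0.0013 -0.0013  0.0009]
t 12.45 tcp [ 0.5516 -0.3288  0.1249] F [-0.  -1.7 -0.6] open 0.008 tool z [ 0.0025 -0.0026 -1.    ]
tool togo [ 0.1123 -0.4031 -0.1963]
```

Request:
{"name": "apply_moves", "arguments": {"plan": [{"delta_pos":[0,0,-0.02],"angular":[0,0,0],"gripper":1},{"delta_pos":[0,0,-0.03],"angular":[0,0,0],"gripper":1},{"delta_pos":[0,0,-0.03],"angular":[0,0,0],"gripper":1},{"delta_pos":[0,0,-0.03],"angular":[0,0,0],"gripper":1},{"delta_pos":[0,0,-0.03],"angular":[0,0,0],"gripper":1},{"delta_pos":[0,0,-0.03],"angular":[0,0,0],"gripper":1},{"delta_pos":[0.003,-0.01,-0.02],"angular":[0,0,0],"gripper":1},{"delta_pos":[0.006,-0.022,-0.01],"angular":[0,0,0],"gripper":1},{"delta_pos":[0.009,-0.033,0],"angular":[0,0,0],"gripper":1},{"delta_pos":[0.009,-0.033,0],"angular":[0,0,0],"gripper":1},{"delta_pos":[0.009,-0.033,0],"angular":[0,0,0],"gripper":1},{"delta_pos":[0.009,-0.033,0],"angular":[0,0,0],"gripper":1}]}}

```text
time_s: 13.45
tool_pos: [0.5358, -0.1591, 0.3327]
tcp_rot: [0.001, 0.986, 0.167, 0.0]
wrist_force: [0.3, -0.6, 0.4]
opening: 0.003
```

Request:
{"name": "apply_moves", "arguments": {"plan": [{"delta_pos":[0.009,-0.033,0],"angular":[0,0,0],"gripper":1},{"delta_pos":[0.009,-0.033,0],"angular":[0,0,0],"gripper":1},{"delta_pos":[0.009,-0.033,0],"angular":[0,0,0],"gripper":1},{"delta_pos":[0.009,-0.033,0],"angular":[0,0,0],"gripper":1},{"delta_pos":[0.009,-0.033,0],"angular":[0,0,0],"gripper":1},{"delta_pos":[0.006,-0.022,0],"angular":[0,0,0],"gripper":1},{"delta_pos":[0.003,-0.01,0],"angular":[0,0,0],"gripper":1},{"delta_pos":[0,0,0],"angular":[0,0,0],"gripper":1}]}}

```text
time_s: 14.12
tool_pos: [0.5184, 0.0607, 0.3346]
tcp_rot: [0.0, 0.985, 0.17, 0.003]
wrist_force: [0.5, -0.2, -0.5]
opening: 0.008
```

Run:
```python
from h import *; from station import env
togo([.520,.089,.125])
c=env.calibration("wrist");im=env.get_image("wrist");cv2.imwrite("pics/w3.png",im)
for cc,s in blobs(im,(105,170,40),(125,255,255),150): print(cc,s,plane(c,*cc,.081).round(4))
```

```text
t 14.12 tcp [0.5184 0.0607 0.3346] F [ 0.5 -0.2 -0.5] open 0.008 tool z [ 5.4e-03  3.0e-04 -1.0e+00]
tool togo [ 0.0099 -0.0265  0.2096]
[293.5, 187.6] [277, 171, 34, 34, 915] [0.5217 0.0873 0.081 ]
[226.9, 286.5] [217, 276, 21, 22, 354] [0.3912 0.122  0.081 ]
```

The wrist view puts the big button at (293.5,187.6), 35 mm across by scale, at (0.522, 0.087); this agrees. I'll go over it and down in stages.

Request:
{"name": "apply_moves", "arguments": {"plan": [{"delta_pos":[0.005,-0.013,0],"angular":[0,-0.005,0],"gripper":1},{"delta_pos":[0.006,-0.013,0],"angular":[0,0,0],"gripper":1},{"delta_pos":[0,0,0.015],"angular":[0,0,0],"gripper":1},{"delta_pos":[0,0,0.025],"angular":[0,0,0],"gripper":1},{"delta_pos":[0,0,0.025],"angular":[0,0,0],"gripper":1},{"delta_pos":[0,0,0.025],"angular":[0,0,0],"gripper":1},{"delta_pos":[0,0,0.025],"angular":[0,0,0],"gripper":1},{"delta_pos":[0,0,0.025],"angular":[0,0,0],"gripper":1},{"delta_pos":[0,0,0.025],"angular":[0,0,0],"gripper":1},{"delta_pos":[0,0,0.015],"angular":[0,0,0],"gripper":1},{"delta_pos":[0,0,0],"angular":[0,0,0],"gripper":1},{"delta_pos":[0,0,0],"angular":[0,0,0],"gripper":1}]}}

```text
time_s: 15.17
tool_pos: [0.5248, 0.0731, 0.1496]
tcp_rot: [0.004, 0.987, 0.164, 0.003]
wrist_force: [-0.0, 0.6, 1.0]
opening: 0.004
```

```bash
python3 -c "
from h import *
togo([.521,.088,.11])"
```

```text
t 15.17 tcp [0.5248 0.0731 0.1496] F [-0.   0.6  1. ] open 0.004 tool z [ 0.0069 -0.0071 -1.    ]
tool togo [ 0.0011 -0.0157  0.0395]
```

Request:
{"name": "apply_moves", "arguments": {"plan": [{"delta_pos":[0.001,-0.008,0],"angular":[0.009,-0.004,0],"gripper":1},{"delta_pos":[0,-0.007,0],"angular":[0,0,0],"gripper":1},{"delta_pos":[0,0,0.01],"angular":[0,0,0],"gripper":1},{"delta_pos":[0,0,0.015],"angular":[0,0,0],"gripper":1},{"delta_pos":[0,0,0.01],"angular":[0,0,0],"gripper":1},{"delta_pos":[0,0,0],"angular":[0,0,0],"gripper":1},{"delta_pos":[0,0,0],"angular":[0,0,0],"gripper":1}]}}

```text
time_s: 15.75
tool_pos: [0.5256, 0.0887, 0.1198]
tcp_rot: [0.0, 0.987, 0.163, 0.006]
wrist_force: [0.6, -0.3, 0.2]
opening: 0.004
```

```bash
python3 -c "
from h import *
togo([.521,.088,.11])"
```

```text
t 15.75 tcp [0.5256 0.0887 0.1198] F [ 0.6 -0.3  0.2] open 0.004 tool z [ 0.0111  0.0016 -0.9999]
tool togo [-0.0047 -0.0009  0.0097]
```

Request:
{"name": "apply_moves", "arguments": {"plan": [{"delta_pos":[-0.004,-0.001,0.004],"angular":[0,-0.01,0],"gripper":1},{"delta_pos":[0,0,0.008],"angular":[0,0,0],"gripper":1},{"delta_pos":[0,0,0.006],"angular":[0,0,0],"gripper":1},{"delta_pos":[0,0,0],"angular":[0,0,0],"gripper":1},{"delta_pos":[0,0,0],"angular":[0,0,0],"gripper":1}]}}

```text
time_s: 16.17
tool_pos: [0.522, 0.0885, 0.1015]
tcp_rot: [0.001, 0.987, 0.163, 0.001]
wrist_force: [0.4, 0.1, -0.3]
opening: 0.007
```

```bash
python3 -c "
from h import *
togo([.521,.088,.089])"
```

```text
t 16.17 tcp [0.522  0.0885 0.1015] F [ 0.4  0.1 -0.3] open 0.007 tool z [ 0.0027 -0.0018 -1.    ]
tool togo [-0.0011  0.0001  0.0125]
```

Request:
{"name": "apply_moves", "arguments": {"plan": [{"delta_pos":[-0.001,0,0.004],"angular":[0,0,0],"gripper":1},{"delta_pos":[0,0,0.003],"angular":[0,0,0],"gripper":1},{"delta_pos":[0,0,0.003],"angular":[0,0,0],"gripper":1},{"delta_pos":[0,0,0],"angular":[0,0,0],"gripper":1}]}}

```text
time_s: 16.5
tool_pos: [0.5216, 0.0881, 0.0915]
tcp_rot: [0.001, 0.987, 0.163, 0.002]
wrist_force: [-1.9, 0.1, 4.6]
opening: 0.005
```

Request:
{"name": "apply_moves", "arguments": {"plan": [{"delta_pos":[0,0,0.002],"angular":[0,0,0],"gripper":1},{"delta_pos":[0,0,0.002],"angular":[0,0,0],"gripper":1},{"delta_pos":[0,0,0],"angular":[0,0,0],"gripper":1}]}}

```text
time_s: 16.75
tool_pos: [0.5221, 0.0882, 0.0909]
tcp_rot: [0.001, 0.987, 0.163, 0.002]
wrist_force: [-3.0, -0.4, 4.7]
opening: 0.004
```

Request:
{"name": "apply_moves", "arguments": {"plan": [{"delta_pos":[0,0,0.003],"angular":[0,0,0],"gripper":1},{"delta_pos":[0,0,0.003],"angular":[0,0,0],"gripper":1},{"delta_pos":[0,0,0.003],"angular":[0,0,0],"gripper":1}]}}

```text
time_s: 17.0
tool_pos: [0.5229, 0.0883, 0.0898]
tcp_rot: [0.001, 0.987, 0.164, 0.002]
wrist_force: [-18.3, -2.3, 32.2]
opening: 0.006
```

The force climbed to 32 N with hardly any further travel, so the button is on its stop (about 5 N needed). Releasing and moving clear.

Request:
{"name": "apply_moves", "arguments": {"plan": [{"delta_pos":[0,0,0.001],"angular":[0,0,0],"gripper":1},{"delta_pos":[0,0,-0.005],"angular":[0,0,0],"gripper":1},{"delta_pos":[0,0,-0.01],"angular":[0,0,0],"gripper":1},{"delta_pos":[0,0,-0.02],"angular":[0,0,0],"gripper":1},{"delta_pos":[0,0,-0.03],"angular":[0,0,0],"gripper":1},{"delta_pos":[0,0,-0.03],"angular":[0,0,0],"gripper":1},{"delta_pos":[0,0,-0.03],"angular":[0,0,0],"gripper":1},{"delta_pos":[0,0,-0.03],"angular":[0,0,0],"gripper":1},{"delta_pos":[0,0,-0.03],"angular":[0,0,0],"gripper":1},{"delta_pos":[0,0,-0.02],"angular":[0,0,0],"gripper":1},{"delta_pos":[0,0,0],"angular":[0,0,0],"gripper":1},{"delta_pos":[0,0,0],"angular":[0,0,0],"gripper":1}]}}

```text
time_s: 18.0
tool_pos: [0.5204, 0.0885, 0.3076]
tcp_rot: [0.002, 0.987, 0.163, 0.002]
wrist_force: [0.1, 0.7, -1.4]
opening: 0.006
```

Run:
```python
from h import *; from station import env
togo([.521,.088,.3])
im=env.get_image("side");a=im[170:400,170:420];b=env.get_image("wrist");c=env.calibration("wrist")
o=cv2.imread("pics/side0.png")
for cc,s in blobs(b,(105,170,40),(125,255,255),400): print(cc,s,plane(c,*cc,.081).round(4))
for n,x in(("old",o),("new",im)):
    for k,lo,hi in(("y",(22,120,90),(34,255,255)),("g",(45,120,50),(75,255,255)),("r",(0,160,90),(6,255,255)),("b",(105,170,90),(125,255,255))):
        print(n,k,[(cc,s[4]) for cc,s in blobs(x,lo,hi,100) if 200<cc[0]<400 and cc[1]>200])
cv2.imwrite("pics/end.png",cv2.resize(np.hstack([a,o[170:400,170:420]]),None,fx=1.6,fy=1.6))
```

```text
t 18.0 tcp [0.5204 0.0885 0.3076] F [ 0.1  0.7 -1.4] open 0.006 tool z [ 0.0054 -0.0023 -1.    ]
tool togo [0.0004 0.0006 0.0076]
[317.3, 202.6] [300, 185, 36, 37, 1035] [0.5212 0.0874 0.081 ]
old y [([239.1, 281.2], 278), ([242.1, 314.2], 283)]
old g [([346.8, 212.8], 203), ([302.4, 296.5], 306), ([303.2, 332.6], 323)]
old r [([334.3, 233.4], 212), ([245.4, 328.1], 373), ([247.5, 366.8], 335)]
old b [([312.8, 269.2], 172)]
new y [([239.1, 281.2], 278), ([242.1, 314.2], 282)]
new g [([346.6, 212.8], 205), ([302.4, 296.5], 307), ([303.1, 332.7], 323)]
new r [([334.3, 233.3], 213), ([245.4, 328.1], 373), ([247.5, 366.8], 333)]
new b [([312.8, 269.1], 171)]
```

View pics/end.png

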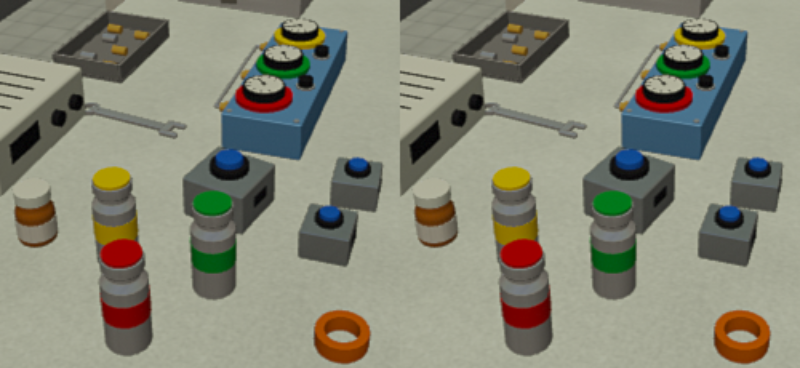

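Side views before and after match to a fraction of a pixel, and the button is back up. Handing in.

```bash
python3 -c "
from station import env
print(env.finish_job())"
```

```text
the job is handed in; nothing more can be done
None
```

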